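# Third hand for a whiteboard's pen ledge

### The job

Fit the aluminium pen ledge onto the lower edge of the small whiteboard (the edge nearest the robot, opposite the wooden batten): upright, groove towards the board, between the two grey corner caps, pushed fully home and flush along its whole length. Then hold it pressed against that edge with a gentle, steady push of about 10 N so that a colleague can drive the screws; the program finishes while the gripper is still holding it pressed there. Never push harder than 25 N, and leave the screwdriver, marker, eraser and screw vial alone.

Things in the scene. Friction and masses are not known exactly. Their poses are not given: they have to be found in the camera images.
- whiteboard: small whiteboard, 236 mm wide (y), 170 mm deep (x), 8 mm thick, white with an aluminium frame, fixed: it lies face up on a smaller black rubber mat against a wooden stop batten. Origin on the desk under the middle of its lower edge; x into the board, y along the edge, z up. The board spans 4.5 to 12.5 mm above the desk; for 20 mm in from this edge the space under it is free
- edge_mid (a point): middle of the whiteboard's lower edge, at mid thickness, 8.5 mm above the desk; axes as the whiteboard. At each end of the edge a grey plastic corner cap stands 8 mm proud of it and reaches 13.5 mm above the desk; the gap between the two caps is 186 mm, centred on this point, their inner front corners rounded (4 mm)
- pen_ledge: the loose pen ledge, an aluminium extrusion with black end caps, 180 mm long (y), standing on the desk: an upright wall 10 mm thick (x) and 52 mm high, with a U groove low on its +x side. Origin at the centre of the wall's underside; x out of the groove's mouth (towards the board when fitted), y along the ledge, z up. 0.11 to 0.22 kg
- ledge_mid (a point): centre of the pen ledge's upright wall, 26 mm above its underside; axes as the ledge. Above the groove's upper lip the wall is free and flat on both sides, from 17 to 52 mm above the underside. Fully home, the wall touches the board's edge: this centre is then 5 mm in front of the edge
- groove_mid (a point): middle of the groove's bottom, on the wall's +x face, 8.5 mm above the ledge's underside; axes as the ledge. Lower lip 0 to 2.5 mm, upper lip 14.5 to 17 mm above the underside, both reach 10 mm out from the wall. With the ledge on the desk the board's edge enters with 2 mm of play above and below, and 3 mm at each cap; this point meets the edge's middle when home
- screwdriver: small yellow screwdriver, 141 x 20 x 17 mm, lying beside the board (leave alone); origin at the centre of its underside
- marker: red and white marker, 135 x 17 x 16 mm, lying beside the board (leave alone); origin at the centre of its underside
- eraser: blue and white eraser, 52 x 21 x 13 mm, lying beside the board (leave alone); origin at the centre of its underside
- screw_vial: clear vial with a red lid, 26 mm across, 52 mm high, standing near the board's near right corner (leave alone); origin at the centre of its underside
Not all that is in view belongs to the job. Several things have the shape of the pen_ledge; the one meant has the colours described above.

How it is judged:
At the end, for the whole second after the job is handed in: the board's lower edge is fully in the groove (groove bottom within 2.5 mm of the edge, middle within 5 mm sideways and 4 mm in height, parallel within 0.02 rad, upright within 0.12 rad), and the fingers still press the ledge steadily against the board with 5 to 16 N, the ledge at rest (x of groove_mid in the frame of edge_mid between -0.0025 and 0.003 m and y of groove_mid in the frame of edge_mid between -0.005 and 0.005 m and z of groove_mid in the frame of edge_mid between -0.004 and 0.004 m and angle between the y axis of pen_ledge and the y axis of whiteboard, either way round below 0.02 rad and angle between pen_ledge's own z axis and vertical below 0.12 rad and contact force between pen_ledge and whiteboard between 5 and 16 N and linear speed of pen_ledge below 0.01 m/s and contact force between the fingers and pen_ledge above 2 N); the arm keeps its last pose, push and grip.
It fails at once if the ledge is pushed against the board with more than 25 N (contact force between pen_ledge and whiteboard above 25 N).
It fails at once if a bystander is disturbed (distance of any of screwdriver, marker, eraser, screw_vial from where it was at the start of the episode above 0.02 m).
It also fails if it takes over 45 s, if anything falls off the work surface, if the arm or the gripper's body presses on something with over 40 N, if the wrist force passes 120 N, or if a joint passes its speed limit or range.

### The arm

A 6-joint arm with a two-finger parallel gripper is mounted at the origin on the work surface; the furniture and walls round the work are solid. World frame = base frame: x ahead of the robot, y to its left, z up, the work surface at z = 0. Lengths are in m, angles in rad, forces in N, time in s.
With the tool pointing down it reaches from about 0.3 to 0.775 m from the base axis. Payload 14.6 kg.
Tool frame: the origin (TCP) lies at the centre of the arm's flange, where the gripper is bolted on; the fingertips stand 199 mm ahead of it and the grasp point (between the pads) lies ctrl.tcp_to_grasp ahead of it (ctrl.tcp_to_grasp is the distance from the TCP to the grasp point, in m); z points along the fingers, y is the line along which they close (so a half turn about z gives the same grasp; the last joint's range is limited). The gripper opens to 94 mm and grips with 3 to 60 N. Pads are 16 mm wide; open, the fingers measure 119 mm over their backs; the gripper's body (75 mm by 177 mm) begins 78 mm behind the grasp point.
Start: joints at [1.158, 0.3, 1.521, -0, 1.321, -0.067], TCP at [0.186, 0.517, 0.405] pointing down, gripper open.
Joint ranges: [-3.03, 3.03], [-0.79, 2.21], [0.23, 2.52], [-1.04, 4.18], [0, 3.07], [-2.55, 2.55]. Speed limits (rad/s): [2.22, 2.22, 2.57, 3.14, 3.14, 3.14].

### API

Orientations are given as [roll, pitch, yaw] about the fixed x, y, z axes, in that order (R = Rz(yaw) Ry(pitch) Rx(roll)).
In Python, from station import ctrl gives the robot as it stands. The module is installed in compiled form; this text tells all that it offers.
- The arm moves only by the shell command python3 -m jog 'ROWS' [OPENING] [FORCE]. ROWS is JSON, a list of rows, each a list of 6 numbers: the shift along the tool's x, y, z in cm, then the turn, a rotation vector about the tool's x, y, z in rad. In form: [[tx, ty, tz, ax, ay, az], ...]. A call has 1 to 8 rows; each row is the pose to reach, as a shift and turn from the pose commanded when the call began, along the tool's axes at that moment; what a row does not reach only later rows make up. A row lasts 1/10 s, in which the tool goes at most 50 mm and 8.59 degrees, less where a joint would pass 70% of its speed; a pose out of reach is approached as far as the arm can. A call with a gripper value outside its range is refused whole. OPENING is the opening in per cent of the stroke, from 0 (shut) to 100 (fully open), set as the call begins (- or left out, the last holds). The fingers move at their own pace and stop on an object; FORCE is the grip in N (left out, the last holds). Time passes only in rows, so rows that repeat a pose let the fingers close. It gives the time, the measured TCP pose, the force, the opening and the grip force at its end, in the units of the state.
- ctrl.get_obs(): the state, without advancing time (a new reading comes with each control period).
- ctrl.camera(name): name is "side" or "top" or "wrist"; returns a dict with "img" (384x512x3 uint8, blue, green, red), "intrinsics" (3x3 intrinsics, pixels), "k1" (the pictures are not rectified: a ray, as slopes to the right and down, at radius r is drawn at 1 + k1 r^2 times it, then the intrinsics apply), "R" (3x3) and "t" (3): a world point X has camera coordinates R X + t. Camera axes: x right, y down, z forward; pixel columns grow to the right and rows downward; lengths in m; the calibration is good to about 2 mm. A picture is of the moment at which its call begins. There is no depth.
- ctrl.hand_in(): hands the job in; it is judged then, once.
The state is a dict: "time_s": time; "qpos": joint angles; "joint_vel": joint speeds; "tau": joint torques, N m; "ee_pos": TCP position; "eef_rot": TCP orientation; "force": force on the tool from outside, world axes, zero at the start; "moment": the same for the moment, N m; "grip_width": finger opening in m; "grip_force": force on a finger pad.
Only numpy, scipy, OpenCV 4.12 (cv2) and the standard library are available. Lean on these libraries where they do the work, as an engineer would, in place of code of your own. Each camera call takes 0.05 s, during which the arm holds its last target. There are 200 camera calls.

## Working session

There is one attempt and no reset: what is moved stays moved. The work goes in short steps, Python scripts to look and compute and a shell command to move; the robot and the scene stay as the last step left them, time stands still between calls to the robot, and variables do not carry over. Pictures are saved under pics/ and viewed, at most 10 in all, crops included, and the job is handed in when it is done.

```bash
mkdir -p pics; cat > h.py <<'E'
import numpy as np, cv2
from station import ctrl
from scipy.spatial.transform import Rotation as Ro
def shot(n,f):
    c=ctrl.camera(n); cv2.imwrite('pics/'+f,c['img']); np.savez('pics/'+f[:-4],**c); return c
def load(f): return dict(np.load('pics/'+f+'.npz'))
def ray(c,u,v):
    K=c['intrinsics']; k=float(c['k1'])
    d=np.array([(u-K[0,2])/K[0,0],(v-K[1,2])/K[1,1]]); s=d.copy()
    for _ in range(30): s=d/(1+k*(s@s))
    w=c['R'].T@np.array([s[0],s[1],1]); return -c['R'].T@c['t'],w
def onz(c,u,v,z):
    o,w=ray(c,u,v); return o+w*(z-o[2])/w[2]
def proj(c,X):
    p=c['R']@np.array(X)+c['t']; s=p[:2]/p[2]; s=s*(1+float(c['k1'])*(s@s)); K=c['intrinsics']
    return s[0]*K[0,0]+K[0,2], s[1]*K[1,1]+K[1,2]
E
python3 - <<'E'
from h import *
a=[shot(n,n+'0.png')for n in('top','side','wrist')]
cv2.imwrite('pics/a.png',cv2.resize(a[0]['img'],(800,600)))
cv2.imwrite('pics/b.png',np.hstack([cv2.resize(x['img'],(400,300)) for x in a[1:]]))
o=ctrl.get_obs();print(o,ctrl.tcp_to_grasp)
for x in a: print(-x['R'].T@x['t'],x['R'][2],x['intrinsics'][0,0],x['k1'])
E
```

```text
{'time_s': 0.15, 'qpos': array([ 1.15841161e+00,  3.00335893e-01,  1.52141162e+00,  6.53538736e-06,
        1.32074534e+00, -6.65971946e-02]), 'joint_vel': array([ 0.00012931, -0.00101473, -0.00200961, -0.00013574,  0.00091342,
       -0.00028594]), 'tau': array([-1.17102868e-04, -5.31963587e+01, -3.52819884e+01,  7.08384602e-02,
        2.35567905e-02, -9.01220005e-05]), 'ee_pos': array([0.18640737, 0.51742341, 0.40423212]), 'eef_rot': array([-3.14069487e+00, -6.62229935e-05,  2.79580348e+00]), 'force': array([ 0.29067519,  0.0852193 , -0.23580852]), 'moment': array([-0.0477779 ,  0.00126877, -0.03896235]), 'grip_force': 0.0, 'grip_width': 0.09386872057909766} 0.1804
[0.40537503 0.06156687 1.5350939 ] [ 0.07275596 -0.0134381  -0.99725924] 394.0221372032676 -0.042635972488803825
[ 0.15736655 -1.16043358  0.53859216] [ 0.24946473  0.89579238 -0.36786323] 393.90930258984736 -0.06705458965194304
[0.11139222 0.5431704  0.38354187] [ 0.2516168  -0.09190108 -0.96345377] 274.1714307099308 -0.046515492090772124
```

View pics/a.png

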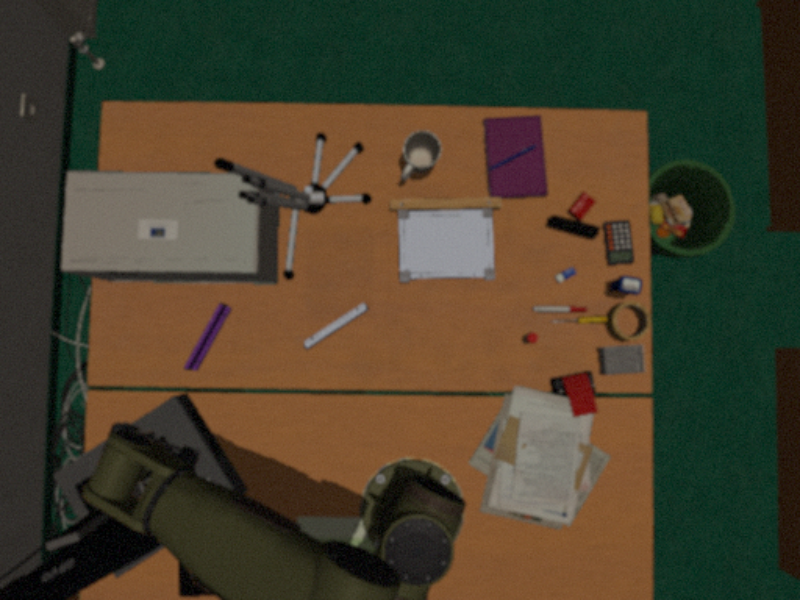

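View pics/b.png

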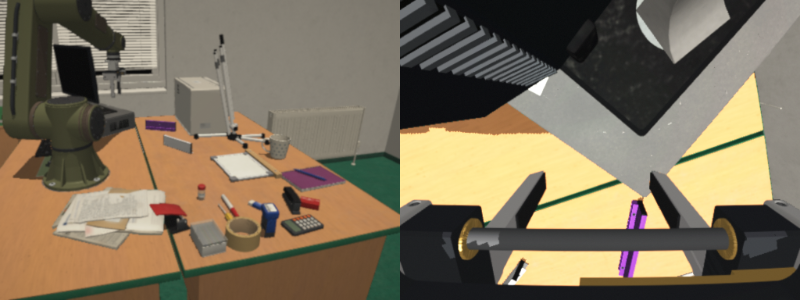

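Candidates in the top view (800x600): silver bar at (336,326) and purple bar at (208,337). The silver one fits "aluminium". The board's lower edge is at about row 278, with caps at (405,274) and (489,273). I'll confirm with an enlarged crop and measure.

```bash
python3 - <<'E'
from h import *
c=load('top0');s=load('side0');im=c['img']
A=cv2.resize(im[180:240,180:250],(400,343),interpolation=cv2.INTER_CUBIC)
B=cv2.resize(im[125:185,245:325],(400,300),interpolation=cv2.INTER_CUBIC)
p=proj(s,onz(c,215,208,.03));print('side px',p)
u,v=map(int,p);C=cv2.resize(s['img'][v-30:v+30,u-40:u+40],(400,300),interpolation=cv2.INTER_CUBIC)
p=proj(s,onz(c,285,176,.01));u,v=map(int,p)
D=cv2.resize(s['img'][v-30:v+30,u-50:u+30],(400,300),interpolation=cv2.INTER_CUBIC)
A=cv2.resize(A,(400,300))
cv2.imwrite('pics/c.png',np.vstack([np.hstack([A,B]),np.hstack([C,D])]))
hsv=cv2.cvtColor(im,cv2.COLOR_BGR2HSV)
m=((hsv[...,1]<70)&(hsv[...,2]>70)).astype(np.uint8)
for name,(x0,y0,x1,y1) in dict(ledge=(185,185,245,232),board=(250,125,325,185)).items():
    q=np.zeros_like(m);q[y0:y1,x0:x1]=m[y0:y1,x0:x1]
    k=max(cv2.findContours(q,0,2)[0],key=cv2.contourArea);r=cv2.minAreaRect(k)
    print(name,r)
    for z in (.0125,.052):
        P=np.array([onz(c,*b,z)[:2] for b in cv2.boxPoints(r)]);print(z,P.round(4).tolist(),[round(float(np.linalg.norm(P[i]-P[i-1])),4) for i in range(4)])
E
```

```text
side px (np.float64(227.10170558745537), np.float64(182.81316967426))
ledge ((214.1717529296875, 207.99667358398438), (5.863274097442627, 47.41604232788086), 56.88865280151367)
0.0125 [[0.4063, 0.2776], [0.5085, 0.1264], [0.4896, 0.1137], [0.3877, 0.2649]] [0.0226, 0.1825, 0.0227, 0.1823]
0.052 [[0.4063, 0.272], [0.5058, 0.1247], [0.4874, 0.1123], [0.3881, 0.2596]] [0.022, 0.1777, 0.0222, 0.1776]
board ((285.2274169921875, 156.32371520996094), (46.10823440551758, 61.15253829956055), 88.60282135009766)
0.0125 [[0.7397, 0.0455], [0.7498, -0.1948], [0.5676, -0.1994], [0.5583, 0.0388]] [0.1816, 0.2406, 0.1823, 0.2383]
0.052 [[0.731, 0.046], [0.7409, -0.1882], [0.5634, -0.1926], [0.5543, 0.0394]] [0.1769, 0.2344, 0.1775, 0.2322]
```

View pics/c.png

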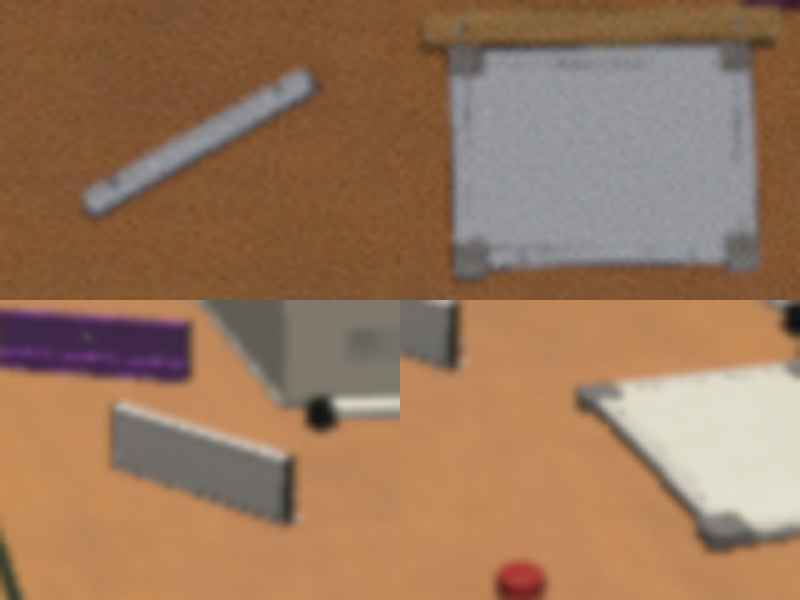

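The crop confirms it: the silver bar, top native (214,208), has black end caps, whereas the other bar is purple. The side view shows its plain face towards the side camera, so the groove faces (+x,+y), at a yaw of about 33°. The board's yaw is about 2.2°. I'll go above the ledge.

```bash
cat >> h.py <<'E'
def plan(x,y,z,yaw,pos=None,rot=None):
    """shift (cm) and rotvec in tool axes from current to tool-down pose, yaw rad"""
    o=ctrl.get_obs(); R=Ro.from_euler('xyz',o['eef_rot'] if rot is None else rot)
    p=o['ee_pos'] if pos is None else pos
    T=Ro.from_euler('xyz',[np.pi,0,yaw])
    print(np.round(R.inv().apply(np.array([x,y,z])-p)*100,2),np.round((R.inv()*T).as_rotvec(),4))
E
python3 - <<'E'
from h import *
plan(.445,.190,.33,np.deg2rad(123.5))
E
```

```text
[-35.43 -22.03   7.44] [-9.000e-04  2.000e-04  6.403e-01]
```

```bash
python3 -m jog '[[-4,-2.5,0.8,0,0,0.08],[-8,-5,1.7,0,0,0.16],[-12,-7.5,2.5,0,0,0.24],[-16,-10,3.4,0,0,0.32],[-20,-12.4,4.2,0,0,0.4],[-24,-14.9,5,0,0,0.48],[-28,-17.4,5.9,0,0,0.56],[-32,-19.9,6.7,0,0,0.64]]' 100; python3 -m jog '[[-3.4,-2.1,0.7,0,0,0],[-3.4,-2.1,0.7,0,0,0],[-3.4,-2.1,0.7,0,0,0],[-3.4,-2.1,0.7,0,0,0]]'
python3 - <<'E'
from h import *
c=shot('wrist','w1.png');print(ctrl.get_obs()['ee_pos'],ctrl.get_obs()['eef_rot'])
E
```

```text
time_s: 0.95
ee_pos: [0.4208, 0.22, 0.3373]
eef_rot: [-3.142, -0.0, 2.153]
force: [0.0, 0.8, 0.2]
grip_width: 0.0939
grip_force: 0.0
time_s: 1.35
ee_pos: [0.4212, 0.1825, 0.3309]
eef_rot: [3.141, 0.0, 2.157]
force: [0.5, -0.2, 0.3]
grip_width: 0.0938
grip_force: 0.0
[0.42113317 0.18271646 0.33090121] [3.14109458e+00 3.59477706e-05 2.15715000e+00]
```

View pics/w1.png

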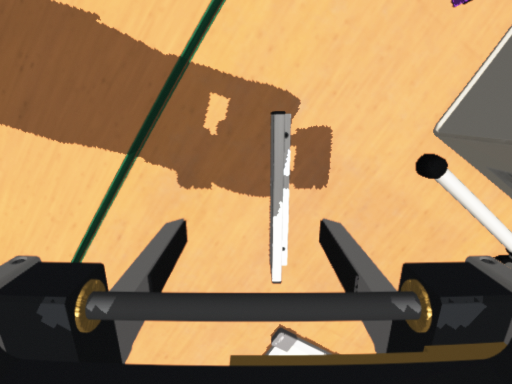

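The wrist view shows the ledge from its far end (278,112) to its near end (277,281), with the lip on the right (col 291), which is the groove side. I'll measure its pose.

```bash
python3 - <<'E'
from h import *
c=load('w1');g=c['img']
for r in (118,150,200,250,275): print(r,g[r,264:300].mean(1).astype(int).tolist())
print([int(x) for x in g[104:120,277].mean(1)],[int(x) for x in g[272:292,277].mean(1)])
print(-c['R'].T@c['t'])
for z in (.052,.0):
  for uv in [(271,112),(285,112),(272,281),(282,281)]: print(z,uv,onz(c,*uv,z).round(4))
E
```

```text
118 [92, 92, 92, 91, 91, 88, 79, 86, 88, 84, 118, 144, 152, 152, 155, 157, 158, 157, 155, 150, 141, 149, 153, 152, 152, 151, 137, 103, 117, 172, 183, 183, 185, 186, 187, 187]
150 [91, 90, 91, 92, 91, 89, 81, 85, 87, 84, 123, 148, 151, 151, 151, 153, 152, 150, 150, 139, 130, 146, 153, 177, 249, 243, 209, 188, 186, 185, 182, 147, 104, 91, 91, 90]
200 [187, 187, 188, 189, 186, 171, 119, 88, 85, 117, 141, 147, 146, 146, 147, 147, 153, 149, 168, 250, 254, 254, 254, 254, 235, 194, 186, 187, 187, 186, 185, 182, 182, 182, 182, 184]
250 [183, 184, 183, 184, 163, 114, 89, 95, 149, 240, 253, 253, 254, 254, 254, 253, 253, 247, 182, 147, 189, 247, 253, 227, 189, 184, 186, 186, 186, 186, 186, 184, 183, 181, 180, 181]
275 [189, 188, 187, 186, 186, 185, 181, 140, 223, 250, 252, 253, 253, 253, 253, 252, 247, 201, 186, 188, 189, 189, 187, 188, 188, 187, 188, 188, 187, 187, 186, 186, 185, 185, 186, 187]
[90, 91, 91, 92, 92, 92, 85, 33, 20, 36, 108, 149, 152, 154, 152, 153] [253, 253, 253, 253, 253, 253, 253, 253, 252, 180, 85, 113, 179, 188, 189, 188, 189, 190, 190, 188]
[0.37650752 0.24694611 0.31028287]
0.052 (271, 112) [0.3883 0.2591 0.052 ]
0.052 (285, 112) [0.3988 0.2662 0.052 ]
0.052 (272, 281) [0.4887 0.1155 0.052 ]
0.052 (282, 281) [0.4978 0.1214 0.052 ]
0.0 (271, 112) [0.3906 0.2615 0.    ]
0.0 (285, 112) [0.4033 0.27   0.    ]
0.0 (272, 281) [0.5113 0.089  0.    ]
0.0 (282, 281) [0.5222 0.0962 0.    ]
```

```bash
python3 - <<'E'
from h import *
c=load('w1')
a=onz(c,279,111.5,.052);b=onz(c,276.2,282,.052);d=b-a;m=(a+b)/2
n=np.arctan2(d[0],-d[1]);print(a,b,m,np.linalg.norm(d),np.rad2deg(n))
plan(m[0],m[1],.2235,n+np.pi/2)
E
```

```text
[0.3940606 0.2634926 0.052    ] [0.49324958 0.1169559  0.052     ] [0.44365509 0.19022425 0.052     ] 0.17695043982346692 34.093613569176824
[-0.62  2.29 10.74] [ 0.0005  0.     -0.0087]
```

```bash
python3 -m jog '[[-0.6,2.3,1,0,0,-0.009],[-0.6,2.3,4,0,0,-0.009],[-0.6,2.3,7,0,0,-0.009],[-0.6,2.3,9.5,0,0,-0.009],[-0.6,2.3,10.7,0,0,-0.009],[-0.6,2.3,10.7,0,0,-0.009],[-0.6,2.3,10.7,0,0,-0.009]]' 100 && python3 -m jog '[[0,0,0,0,0,0],[0,0,0,0,0,0],[0,0,0,0,0,0],[0,0,0,0,0,0],[0,0,0,0,0,0],[0,0,0,0,0,0],[0,0,0,0,0,0],[0,0,0,0,0,0]]' 0 40
```

```text
time_s: 2.1
ee_pos: [0.444, 0.19, 0.2246]
eef_rot: [3.141, 0.0, 2.165]
force: [-0.2, 0.1, 0.3]
grip_width: 0.0939
grip_force: 0.0
time_s: 2.9
ee_pos: [0.4438, 0.1895, 0.2236]
eef_rot: [-3.142, 0.0, 2.165]
force: [-0.8, 0.4, -0.3]
grip_width: 0.0339
grip_force: 0.0
```

```bash
python3 -m jog '[[0,0,0,0,0,0],[0,0,0,0,0,0],[0,0,0,0,0,0],[0,0,0,0,0,0],[0,0,0,0,0,0],[0,0,0,0,0,0],[0,0,0,0,0,0],[0,0,0,0,0,0]]' 0 40; python3 -m jog '[[0,0,-1,0,0,0],[0,0,-3,0,0,0],[0,0,-5,0,0,0],[0,0,-5,0,0,0],[0,0,-5,0,0,0]]'
python3 - <<'E'
from h import *
o=ctrl.get_obs()
c=shot('wrist','w2.png')
# board from top view, refined: cap/edge corners in native px from mask
t=load('top0');B=cv2.resize(t['img'][165:185,250:325],(800,213),interpolation=cv2.INTER_CUBIC)
cv2.imwrite('pics/d.png',np.vstack([c['img'],cv2.resize(B,(512,136))]))
E
```

```text
time_s: 3.7
ee_pos: [0.4438, 0.1895, 0.2237]
eef_rot: [3.142, 0.0, 2.165]
force: [1.1, -0.6, 0.2]
grip_width: 0.0094
grip_force: 40.0
time_s: 4.2
ee_pos: [0.4436, 0.1895, 0.2736]
eef_rot: [3.141, 0.0, 2.165]
force: [-0.7, 0.5, -2.7]
grip_width: 0.0098
grip_force: 40.0
```

View pics/d.png

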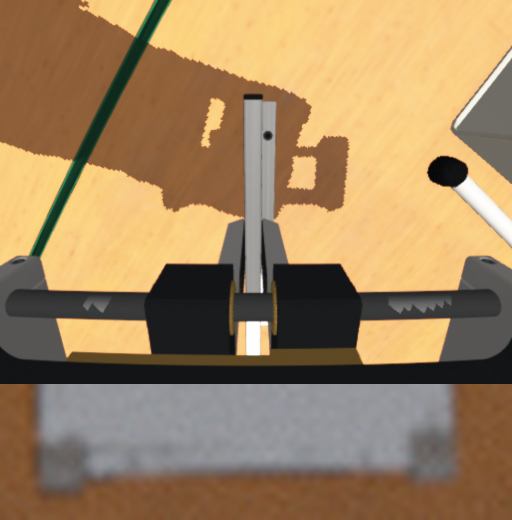

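The ledge is held: its far end is at (253,95), and the width reads 9.8 mm. Next I'll compute the grasp offset and the approach pose.

```bash
python3 - <<'E'
from h import *
c=load('w2');o=ctrl.get_obs();R=Ro.from_euler('xyz',o['eef_rot'])
e=onz(c,253.3,95,.102);print('far end in tool',R.inv().apply(e-o['ee_pos']))
t=load('top0');print('vial',onz(t,339,216,.05))
for uv in [(253.3,110),(253.3,200)]: print(R.inv().apply(onz(c,*uv,.102)-o['ee_pos']))
print('prev',load('w1')['R'][2])
plan(.505,-.080,.2386,np.deg2rad(92.2))
E
```

```text
far end in tool [ 0.08902049 -0.00116359  0.17102868]
vial [ 0.42285785 -0.27924839  0.05      ]
[ 0.08143677 -0.00115653  0.17102694]
[ 0.03158472 -0.00110833  0.17101552]
prev [ 0.14833287 -0.22347792 -0.9633561 ]
[-25.77  -9.98   3.44] [-0.0009  0.      0.5556]
```

```bash
python3 -m jog '[[-3,-1.2,0,0,0,0.07],[-7,-2.7,0,0,0,0.15],[-11,-4.3,0.5,0,0,0.23],[-15,-5.8,1,0,0,0.31],[-19,-7.4,1.5,0,0,0.39],[-22.5,-8.7,2.5,0,0,0.47],[-25,-9.7,3.4,0,0,0.54],[-25.8,-10,3.4,0,0,0.556]]'; python3 -m jog '[[0,0,0,0,0,0],[0,0,0,0,0,0],[0,0,0,0,0,0]]'
python3 - <<'E'
from h import *
o=ctrl.get_obs();print(o['ee_pos'],o['eef_rot'],o['grip_width'])
c=shot('wrist','w3.png');s=shot('side','s3.png')
t=load('top0');u,v=map(int,proj(s,[.54,-.08,.02]))
cv2.imwrite('pics/e.png',np.vstack([c['img'],cv2.resize(s['img'][v-40:v+40,u-96:u+96],(512,213))]))
E
```

```text
time_s: 5.05
ee_pos: [0.505, -0.0823, 0.2375]
eef_rot: [-3.138, -0.001, 1.604]
force: [0.3, 1.6, -1.5]
grip_width: 0.0099
grip_force: 40.0
time_s: 5.35
ee_pos: [0.5052, -0.0791, 0.2398]
eef_rot: [3.141, -0.0, 1.611]
force: [0.1, -0.8, -1.8]
grip_width: 0.0097
grip_force: 40.0
[ 0.50520735 -0.0791307   0.23984563] [ 3.14149224e+00 -6.09267968e-05  1.61107772e+00] 0.009717080627322284
```

View pics/e.png

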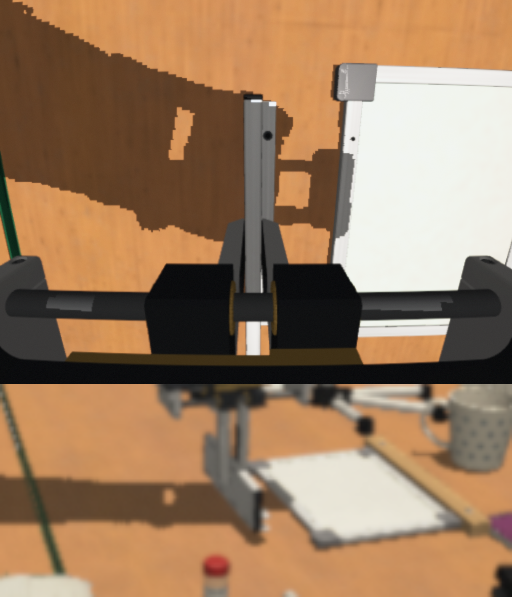

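The wrist view shows the board's left cap (338..377, 64..101) and the lower edge running from about (350,105) to (342,262), with the ledge held at col 253. The side view agrees: ledge upright, in front of the board. An enlarged crop will let me read the edge.

```bash
python3 - <<'E'
from h import *
c=load('w3');g=c['img']
cv2.imwrite('pics/f.png',cv2.resize(g[55:265,325:385],None,fx=2.8,fy=2.8,interpolation=cv2.INTER_NEAREST))
cv2.imwrite('pics/f.png',cv2.resize(g[58:128,325:395],(560,560),interpolation=cv2.INTER_NEAREST))
for r in (110,125,145,165,200,230,245,255): print(r,g[r,330:366].mean(1).astype(int).tolist())
E
```

```text
110 [155, 155, 154, 153, 154, 153, 153, 153, 149, 118, 74, 68, 67, 65, 67, 88, 170, 230, 240, 242, 242, 240, 238, 236, 238, 238, 237, 235, 236, 235, 235, 227, 240, 242, 242, 242]
125 [153, 154, 153, 153, 153, 153, 150, 129, 76, 68, 67, 66, 65, 70, 113, 185, 230, 240, 242, 241, 238, 236, 235, 236, 236, 235, 235, 235, 234, 230, 226, 238, 242, 242, 242, 242]
145 [154, 152, 153, 152, 152, 154, 154, 139, 80, 66, 64, 65, 83, 123, 194, 239, 241, 240, 238, 235, 235, 236, 234, 233, 233, 234, 233, 230, 233, 240, 242, 241, 242, 242, 242, 242]
165 [64, 64, 66, 67, 66, 67, 66, 65, 64, 63, 69, 80, 101, 113, 113, 112, 111, 106, 107, 108, 108, 107, 106, 119, 185, 229, 235, 241, 242, 242, 242, 242, 242, 242, 242, 242]
200 [67, 66, 67, 67, 68, 66, 64, 69, 83, 102, 113, 114, 112, 109, 107, 106, 108, 108, 114, 169, 230, 232, 228, 233, 241, 242, 242, 242, 242, 242, 242, 242, 242, 242, 242, 242]
230 [69, 69, 67, 64, 67, 78, 100, 110, 110, 109, 107, 106, 107, 108, 108, 105, 111, 151, 207, 231, 240, 241, 241, 241, 242, 242, 242, 242, 242, 242, 242, 242, 242, 242, 242, 242]
245 [66, 67, 67, 96, 165, 218, 234, 234, 232, 230, 230, 232, 232, 231, 229, 230, 230, 229, 233, 240, 241, 240, 241, 241, 241, 241, 241, 242, 242, 241, 242, 241, 241, 241, 241, 241]
255 [67, 68, 93, 159, 216, 232, 232, 231, 230, 231, 231, 232, 230, 228, 229, 228, 229, 235, 240, 241, 241, 242, 242, 242, 242, 242, 241, 242, 242, 241, 242, 241, 242, 241, 241, 241]
```

View pics/f.png

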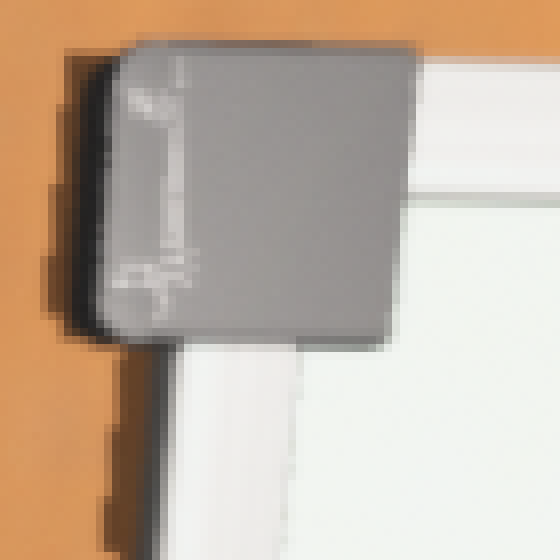

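```bash
python3 - <<'E'
from h import *
c=load('w3');o=ctrl.get_obs();g=c['img']
P=np.array([onz(c,u,r,.0125) for r,u in [(110,346),(125,344.7),(145,343.3),(165,341.6),(200,338.5),(230,335.7),(245,334),(255,333)]])
f=np.polyfit(P[:,1],P[:,0],1);yaw=-np.arctan(f[0]);print(P.round(4).tolist(),'yaw',np.rad2deg(yaw),'resid',(P[:,0]-np.polyval(f,P[:,1])).round(4))
ci=onz(c,347,100.9,.0135);co=onz(c,358,63.5,.0135);cf=onz(c,338.7,80,.0135);print('cap',ci,co,cf)
ym=ci[1]-.093*np.cos(yaw); em=np.array([np.polyval(f,ym),ym]);print('edge mid',em)
print([int(x) for x in g[88:106,250].mean(1)])
z=.052+o['ee_pos'][2]-.2237
for r in (110,200): print(r,g[r,236:282].mean(1).astype(int).tolist())
e=onz(c,253.3,95,z);print('ledge end',e,z)
u=np.array([np.cos(yaw),np.sin(yaw)]);h=em-.005*u
print('home ledge mid',h,'start delta to TCP',h-o['ee_pos'][:2])
print('side check edge px',proj(load('top0'),[*em,.0125]))
E
```

```text
[[0.5682, 0.0055, 0.0125], [0.5685, -0.0051, 0.0125], [0.5693, -0.0198, 0.0125], [0.5699, -0.035, 0.0125], [0.571, -0.063, 0.0125], [0.5719, -0.0887, 0.0125], [0.5722, -0.1022, 0.0125], [0.5726, -0.1115, 0.0125]] yaw 2.1594884914730548 resid [-0.0001 -0.0001  0.0001  0.0001  0.0001  0.0001 -0.0001 -0.0001]
cap [0.5678169  0.01184965 0.0135    ] [0.57257838 0.037322   0.0135    ] [0.56017919 0.02568943 0.0135    ]
edge mid [ 0.57153678 -0.0810843 ]
[152, 153, 148, 105, 70, 53, 32, 27, 34, 39, 26, 63, 124, 136, 122, 117, 116, 117]
110 [64, 65, 65, 64, 65, 65, 63, 61, 89, 106, 115, 116, 115, 116, 117, 119, 119, 119, 120, 121, 121, 120, 119, 116, 108, 98, 101, 112, 115, 116, 115, 116, 118, 117, 116, 116, 117, 117, 116, 100, 74, 68, 66, 65, 67, 68]
200 [68, 68, 68, 68, 70, 69, 68, 68, 66, 89, 107, 112, 113, 112, 111, 113, 113, 114, 114, 113, 113, 113, 112, 107, 99, 91, 103, 111, 111, 110, 112, 115, 116, 113, 112, 111, 111, 106, 84, 80, 134, 153, 155, 153, 153, 153]
ledge end [0.50034709 0.00891113 0.06822187] 0.0682218691225644
home ledge mid [ 0.56654033 -0.08127271] start delta to TCP [ 0.06126959 -0.00192742]
side check edge px (np.float64(286.07173054832356), np.float64(177.16708290817658))
```

The board measurements agree: yaw 2.16°, edge_mid at (0.5715, -0.0811), cap proud by about 7–8 mm, and the cap's outer side matching within 0.5 mm. The tool's y axis is the push direction, with about 62.8 mm to go. I need -2.7 mm sideways and about 15.5 mm down.

```bash
python3 -m jog '[[-0.27,1,0.5,0,0,0.002],[-0.27,2,1.0,0,0,0.002],[-0.27,3,1.4,0,0,0.002],[-0.27,4,1.5,0,0,0.002],[-0.27,4,1.5,0,0,0.002],[-0.27,4,1.5,0,0,0.002],[-0.27,4,1.5,0,0,0.002]]'
python3 - <<'E'
from h import *
o=ctrl.get_obs();print(o['ee_pos'],o['eef_rot'],o['force'])
c=shot('wrist','w4.png');s=shot('side','s4.png')
u,v=map(int,proj(s,[.56,-.08,.02]))
cv2.imwrite('pics/g.png',np.vstack([cv2.resize(c['img'][60:260,190:446],(512,400)),cv2.resize(s['img'][v-30:v+30,u-75:u+75],(512,200),interpolation=cv2.INTER_CUBIC)]))
E
```

```text
time_s: 6.15
ee_pos: [0.5452, -0.0814, 0.2247]
eef_rot: [-3.141, -0.0, 1.607]
force: [-0.5, 0.3, -1.1]
grip_width: 0.0096
grip_force: 40.0
[ 0.54519951 -0.08144552  0.2246881 ] [-3.14142387e+00 -4.68634921e-05  1.60679444e+00] [-0.45515484  0.26832329 -1.07075171]
```

View pics/g.png

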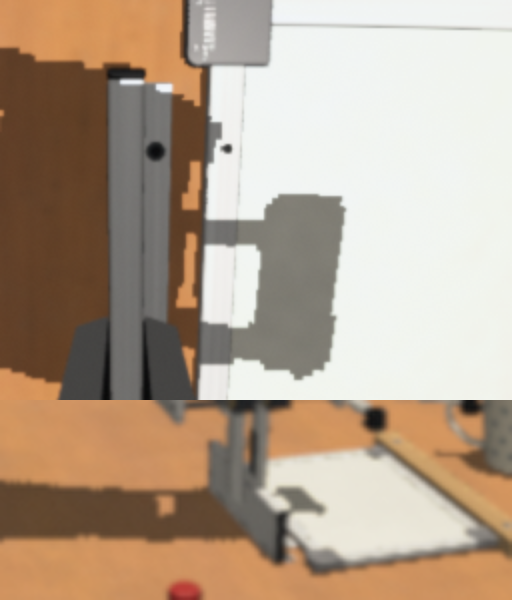

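```bash
python3 - <<'E'
from h import *
c=load('w4');g=c['img']
f=lambda r:round(float(r),4)
print([int(x) for x in g[88:112,250].mean(1)],[int(x) for x in g[88:112,252].mean(1)],[int(x) for x in g[92:112,271].mean(1)])
print([int(x) for x in g[84:100,300].mean(1)],[int(x) for x in g[84:100,310].mean(1)])
for r in (93,93.5,94): print('wall end',onz(c,252,r,.053))
for r in (101,102,103): print('lip end',onz(c,271,r,.018))
for r in (92,92.5,93): print('cap in',onz(c,305,r,.0135))
E
```

```text
[150, 151, 146, 104, 69, 53, 31, 28, 34, 39, 35, 111, 212, 222, 150, 119, 117, 117, 117, 118, 116, 118, 118, 117] [153, 153, 148, 105, 70, 53, 30, 26, 34, 40, 46, 134, 235, 241, 166, 122, 119, 119, 119, 118, 119, 119, 119, 119] [149, 150, 149, 150, 150, 151, 151, 151, 151, 165, 237, 244, 244, 240, 157, 119, 116, 116, 116, 116]
[166, 167, 167, 168, 169, 169, 164, 146, 164, 227, 242, 242, 243, 243, 243, 242] [163, 163, 163, 164, 164, 164, 160, 144, 157, 218, 238, 240, 240, 240, 240, 239]
wall end [0.53993663 0.00758456 0.053     ]
wall end [0.53994556 0.00733528 0.053     ]
wall end [0.5399545  0.00708581 0.053     ]
lip end [0.55219587 0.00580307 0.018     ]
lip end [0.55222837 0.00518154 0.018     ]
lip end [0.55226092 0.00455905 0.018     ]
cap in [0.57459657 0.01263992 0.0135    ]
cap in [0.57462203 0.01232601 0.0135    ]
cap in [0.57464753 0.01201186 0.0135    ]
```

Centred: about 2.7–3.9 mm of gap at the left cap against 3 nominal, and 1 mm above the desk. I'll go in and creep to contact.

```bash
python3 -m jog '[[0,0.4,0,0,0,0],[0,0.8,0,0,0,0],[0,1.2,0,0,0,0],[0,1.5,0,0,0,0],[0,1.7,0,0,0,0],[0,1.8,0,0,0,0],[0,1.8,0,0,0,0],[0,1.8,0,0,0,0]]';python3 -m jog '[[0,0.05,0,0,0,0],[0,0.1,0,0,0,0],[0,0.15,0,0,0,0],[0,0.2,0,0,0,0],[0,0.2,0,0,0,0],[0,0.2,0,0,0,0]]'
```

```text
time_s: 7.05
ee_pos: [0.5633, -0.0808, 0.2246]
eef_rot: [-3.141, -0.0, 1.607]
force: [0.7, -1.2, -1.2]
grip_width: 0.0097
grip_force: 40.0
time_s: 7.65
ee_pos: [0.5654, -0.0807, 0.2246]
eef_rot: [-3.142, -0.0, 1.607]
force: [-0.2, 0.4, -2.5]
grip_width: 0.0096
grip_force: 40.0
```

```bash
python3 -m jog '[[0,0.05,0,0,0,0],[0,0.1,0,0,0,0],[0,0.1,0,0,0,0]]';python3 -m jog '[[0,0.05,0,0,0,0],[0,0.1,0,0,0,0],[0,0.1,0,0,0,0]]'
```

```text
time_s: 7.95
ee_pos: [0.5664, -0.0807, 0.2247]
eef_rot: [3.142, 0.0, 1.607]
force: [0.3, 0.6, -2.2]
grip_width: 0.0097
grip_force: 40.0
time_s: 8.25
ee_pos: [0.5674, -0.0806, 0.2247]
eef_rot: [3.142, 0.0, 1.607]
force: [-0.5, 1.0, -2.0]
grip_width: 0.0097
grip_force: 40.0
```

```bash
for i in 1; do python3 -m jog '[[0,0.03,0,0,0,0],[0,0.05,0,0,0,0],[0,0.05,0,0,0,0]]'; done; python3 -m jog '[[0,0.03,0,0,0,0],[0,0.03,0,0,0,0],[0,0.03,0,0,0,0]]'
```

```text
time_s: 8.55
ee_pos: [0.5679, -0.0806, 0.2247]
eef_rot: [3.142, 0.0, 1.607]
force: [-0.4, -0.5, -1.6]
grip_width: 0.0099
grip_force: 40.0
time_s: 8.85
ee_pos: [0.5681, -0.0806, 0.2246]
eef_rot: [-3.141, 0.0, 1.607]
force: [-0.6, 0.5, -1.0]
grip_width: 0.0097
grip_force: 40.0
```

```bash
python3 -m jog '[[0,0.03,0,0,0,0],[0,0.03,0,0,0,0],[0,0.03,0,0,0,0]]'; python3 -m jog '[[0,0.03,0,0,0,0],[0,0.03,0,0,0,0],[0,0.03,0,0,0,0]]';  python3 -m jog '[[0,0.03,0,0,0,0],[0,0.03,0,0,0,0],[0,0.03,0,0,0,0]]'
```

```text
time_s: 9.15
ee_pos: [0.5683, -0.0806, 0.2246]
eef_rot: [-3.141, -0.0, 1.607]
force: [-3.6, 0.2, 0.1]
grip_width: 0.0097
grip_force: 40.0
time_s: 9.45
ee_pos: [0.5685, -0.0806, 0.2245]
eef_rot: [-3.14, -0.0, 1.607]
force: [-5.9, -0.5, 1.5]
grip_width: 0.0094
grip_force: 40.0
time_s: 9.75
ee_pos: [0.5687, -0.0806, 0.2245]
eef_rot: [-3.139, -0.0, 1.607]
force: [-7.7, -1.1, 3.1]
grip_width: 0.01
grip_force: 40.0
```

Contact came at the expected place (0.568). I'll look to check flushness and tilt, and read steady forces.

```bash
python3 -m jog '[[0,0.01,0,0,0,0],[0,0.01,0,0,0,0],[0,0.01,0,0,0,0],[0,0.01,0,0,0,0],[0,0.01,0,0,0,0],[0,0.01,0,0,0,0]]'
python3 - <<'E'
from h import *
F=[]
for i in range(6):
    c=ctrl.camera('wrist');o=ctrl.get_obs();F.append(np.r_[o['force'],o['moment']])
print(np.mean(F,0).round(2),np.std(F,0).round(2),o['ee_pos'],o['eef_rot'])
np.savez('pics/w5',**c);s=shot('side','s5.png')
u,v=map(int,proj(s,[.56,-.08,.02]))
cv2.imwrite('pics/i.png',np.vstack([cv2.resize(c['img'][60:260,190:446],(512,400)),cv2.resize(s['img'][v-30:v+30,u-75:u+75],(512,200),interpolation=cv2.INTER_CUBIC)]))
E
```

```text
time_s: 10.35
ee_pos: [0.5687, -0.0806, 0.2245]
eef_rot: [-3.139, -0.0, 1.607]
force: [-9.5, -1.0, 3.8]
grip_width: 0.0098
grip_force: 40.0
[-8.83 -0.53  3.4  -0.19  1.91  0.05] [0.38 0.45 0.32 0.02 0.01 0.04] [ 0.56872353 -0.08065857  0.22446631] [-3.13917258e+00 -2.28990662e-04  1.60678318e+00]
```

View pics/i.png

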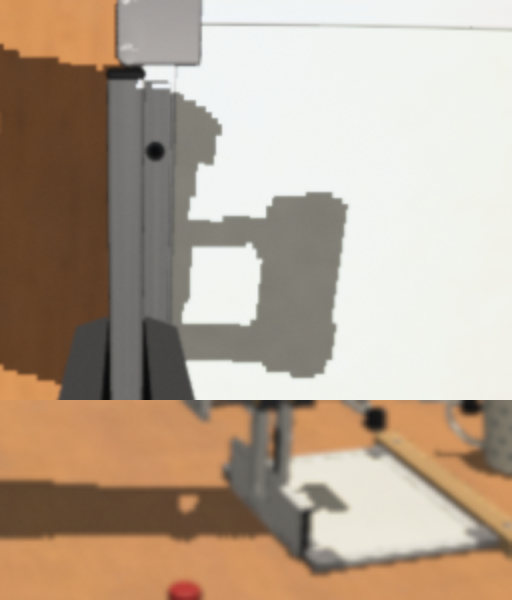

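The ledge is seated: its upper lip lies over the board's edge and runs parallel to it, its end sits between the caps (crop 125,72), and it's upright. The push is steady at about 9–10 N with negligible yaw moment. I'll hand in.

```bash
python3 -m jog '[[0,0,0,0,0,0],[0,0,0,0,0,0],[0,0,0,0,0,0],[0,0,0,0,0,0],[0,0,0,0,0,0]]'; python3 -c "
from station import ctrl
print(ctrl.hand_in())"
```

```text
time_s: 11.2
ee_pos: [0.5687, -0.0806, 0.2245]
eef_rot: [-3.139, -0.0, 1.607]
force: [-8.9, -0.2, 2.8]
grip_width: 0.0102
grip_force: 40.0
the job is handed in; nothing more can be done
None
```

The pen ledge is fitted on the board's lower edge between the caps and held there with a steady push of about 9 N. The job was handed in at 11.2 s, but the hand-in returned no verdict.

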